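# Fit the shredding disc on the vegetable shredder's drive

## Task

The radishes for the kimchi are next, so fit the shredding disc (red grip, many small holes) onto the white vegetable shredder: turn it until the slots of its hub line up with the drive's yellow teeth, lower it on without dropping it, push it fully home against the stiff blue plunger, and let go. Leave the slicing disc with the white grip where it stands.

Things in the scene. Friction and masses are not known exactly. Their poses are not given: they have to be found in the camera images.
- shredder_grip (a point): Disc to fit, loose: RED bar grip, small dark holes; 120 mm wide, 3 mm plate, 0.25 kg. Point: centre of grip (50 long, 16 thick, 44 mm tall; pinch its thickness), 43 mm above the hub's underside, 22 above the plate's top. x along bar, y across, z up. Hub below the plate: four blocks 18 mm tall, radius 22 to 36 mm, at 45 degrees to the bar; open slots under the bar and square to it.
- slicer_grip (a point): Slicing disc, to be left alone: WHITE bar grip, plate with two long straight blades and slits. Otherwise the same shape and size as the shredding disc; this point is likewise the centre of its bar grip, 43 mm above the table.
- drive: Fixed drive in the chamber: dark pad 90 mm wide, 8 thick. Origin: centre of its underside. Yellow teeth along +x, -x, +y, -y, 13 to 36 mm from the axis, 9 wide, tops 22.5 mm above origin. Meshes with the bar parallel to either pair of teeth (play about 10 degrees, 5 mm). Home: hub on pad, grip centre on the axis, 51 mm above origin.
- plunger (a joint): Stiff blue plunger, 16 mm wide, on the drive's axis. 0 = out, top 34 mm above the drive's origin; grows (m) as pushed down, stays in. The disc's plate meets it 8 mm before home (0.008). Needs 7 to 10 N, more than the disc's weight. Around the drive: round chamber rim, 160 mm wide inside, 20 mm tall, on the white fixed machine's top (210 x 200 mm, 90 mm above the table).

How it is judged:
At the end, for the whole second after the job is handed in: The shredding disc sits on the drive, level within 6 degrees, within 10 mm of its axis, meshed (grip bar within 17 degrees of a pair of teeth) and home within 3.5 mm of its full depth, let go; the slicing disc is within 40 mm of where it was (horizontal distance between shredder_grip and drive below 0.01 m and z of shredder_grip in the frame of drive between 0.045 and 0.0545 m and angle between shredder_grip's own z axis and vertical below 0.1 rad and (angle between the x axis of shredder_grip and the x axis of drive, either way round below 0.3 rad or angle between the x axis of shredder_grip and the y axis of drive, either way round below 0.3 rad) and distance of slicer_grip from where it was at the start of the episode below 0.04 m); the robot touches nothing.
It fails at once if the slicing disc is moved more than 40 mm (distance of slicer_grip from where it was at the start of the episode above 0.04 m).
It fails at once if the shredding disc is let go more than 35 mm above its home position over the drive (contact force between the fingers and shredder below 0.05 N and horizontal distance between shredder_grip and drive below 0.08 m and z of shredder_grip in the frame of drive above 0.086 m).
It also fails if it takes over 42 s, if anything falls off the work surface, if the arm or the gripper's body presses on something with over 40 N, if the wrist force passes 120 N, or if a joint passes its speed limit or range.

## Robot

A 7-joint arm with a two-finger parallel gripper is mounted at the origin on the work surface. World frame = base frame: x ahead of the robot, y to its left, z up, the work surface at z = 0. Lengths are in m, angles in rad, forces in N, time in s.
With the tool pointing down it reaches from about 0.35 to 0.775 m from the base axis. Payload 3.1 kg.
Tool frame: the origin (TCP) lies on the front face of the gripper's body, between the roots of the fingers; the fingertips stand 73 mm ahead of it and the grasp point (between the pads) lies 54 mm ahead of it; z points along the fingers, y is the direction in which the jaws open and shut (so a half turn about z gives the same grasp; the last joint's range is limited). The gripper opens to 85 mm and grips with 20 to 120 N. Pads are 22 mm wide; open, the fingers measure 114 mm over their backs; the gripper's body (76 mm by 85 mm) begins 54 mm behind the grasp point. The pads swing forward as they close: fully open they stand 13 mm farther back than shut.
Start: joints at [1.302, 0.311, 0.014, 1.512, -0.004, 1.319, -0.027], TCP at [0.124, -0.536, 0.304] pointing down, gripper open.
Joint ranges: [-2.7, 2.7], [-0.3, 1.91], [-1.27, 1.3], [0.12, 2.57], [-1.44, 4.58], [0.2, 2.03], [-3.05, 3.05]. Speed limits (rad/s): [2.79, 2.79, 3.14, 3.14, 3.14, 3.14, 3.14].

## Interface

Orientations are given as a 3x3 rotation matrix whose columns are the frame's x, y, z axes.
In Python, from workcell import robot, eyes, ticket, cut_out gives the robot as it stands. The module is installed in compiled form; this text tells all that it offers.
- The arm moves only by the tool send_rows, never from a script. Its argument "commands" is text: rows parted by semicolons, each of 7 numbers parted by spaces: the gripper command: -1 is shut, 1 is fully open, values between are in proportion, then the shift along the tool's x, y, z in mm, then the turn, a rotation vector about the tool's x, y, z in rad. In form: claw x y z ax ay az; .... A call has 1 to 10 rows; each row is the pose to reach, as a shift and turn from the pose measured when the call began, along the tool's axes at that moment; what a row does not reach only later rows make up. A row lasts 1/8 s, in which the tool goes at most 62.5 mm and 10.7 degrees, less where a joint would pass 70% of its speed; a pose out of reach is approached as far as the arm can. A call with a gripper value outside its range is refused whole. The fingers move at their own pace and stop on an object; "squeeze" is the grip in N (left out, the last holds). Time passes only in rows, so rows that repeat a pose let the fingers close. It gives the time, the measured TCP pose, the force and the opening at its end, in the units of the state.
- robot.sense(): the state, without advancing time (a new reading comes with each control period).
- eyes.get_image(name): name is "scene" or "side" or "wrist"; returns a dict with "frame" (400x640x3 uint8, red, green, blue), "camera_matrix" (3x3 intrinsics, pixels), "distortion" ([k1, k2, p1, p2, k3] as OpenCV has them; the pictures are not rectified), "cam_to_world" (4x4, takes a point from camera to world coordinates). Camera axes: x right, y down, z forward; pixel columns grow to the right and rows downward; lengths in m; the calibration is good to about 2 mm. A picture is of the moment at which its call begins. There is no depth.
- ticket.job_done(): hands the job in, once; it reports no verdict.
Trained networks look in the newest picture that a camera, given by its name, has taken for a name from the list of things; names that differ only in an ending like _2 or _b are one class to them, and where a whole thing is asked for, a point or a joint stands for the part that bears it (a point fixed in the world has none). Each returns a list of dicts, best first, with "score" (0 to 1); they miss things now and then, are a little off and sometimes report something else, mostly with a low value. They report only what shows in the picture. A call takes as long as a camera call.
- cut_out(label, camera): "mask" (400x640 bool, what is visible of it) and "at" ([column, row] in pixels, amid what is visible of it).
The state is a dict: "time": time; "qpos": joint angles; "joint_vel": joint speeds; "joint_torque": joint torques, N m; "tcp_pos": TCP position; "tcp_rot": TCP orientation; "force": force on the tool from outside, world axes, zero at the start; "wrist_torque": the same for the moment, N m; "opening": finger opening in m.
Only numpy, scipy, OpenCV 4.12 (cv2) and the standard library are available. Lean on these libraries where they do the work, as an engineer would, in place of code of your own. Each camera call takes 0.05 s, during which the arm holds its last target.

## Working session

There is one attempt and no reset: what is moved stays moved. The work goes in short steps, Python scripts to look and compute and a tool call to move; the robot and the scene stay as the last step left them, time stands still between calls to the robot, and variables do not carry over. Pictures are saved under pics/ and viewed, and the job is handed in when it is done.

Besides the shell and the picture viewer there is one more tool, called after ">>>" by a JSON object that holds its "op" and its "data", one argument or row to a line. send_rows: Moves the arm, as the interface text tells. Its arguments: {"type":"object","properties":{"commands":{"type":"string"},"squeeze":{"type":"number"}},"required":["commands"]}

```bash
mkdir -p pics
cat > h.py <<'E'
import numpy as np,cv2
from workcell import robot,eyes,ticket,cut_out
def grab(n,fn=None):
    d=eyes.get_image(n)
    if fn: cv2.imwrite('pics/'+fn,d['frame'][:,:,::-1])
    return d
def ray(d,px):
    K=np.array(d['camera_matrix']);D=np.array(d['distortion'],float)
    p=cv2.undistortPoints(np.array([[px]],float),K,D)[0,0]
    T=np.array(d['cam_to_world']);return T[:3,3],T[:3,:3]@np.array([p[0],p[1],1])
def onz(d,px,z):
    o,r=ray(d,px);return o+r*(z-o[2])/r[2]
def proj(d,P):
    T=np.linalg.inv(np.array(d['cam_to_world']));P=np.atleast_2d(P)
    q=P@T[:3,:3].T+T[:3,3]
    return cv2.projectPoints(q,np.zeros(3),np.zeros(3),np.array(d['camera_matrix']),np.array(d['distortion'],float))[0][:,0]
E
python3 - <<'E'
from h import *
s=robot.sense();print(s['time'],s['tcp_pos'],s['tcp_rot'],s['opening'],s['force'])
for c in ['scene','side','wrist']:
    d=grab(c,c+'1.png')
    print(c,np.round(d['cam_to_world'],3).tolist())
    for l in ['shredder_grip','slicer_grip','drive','plunger']:
        for r in cut_out(l,c)[:2]: print(l,round(r['score'],2),r['at'],r['mask'].sum())
E
```

```text
0.0 [ 0.12359313 -0.53537071  0.30280992] [[ 9.74362752e-01  2.24981933e-01 -5.98171107e-04]
 [ 2.24982716e-01 -9.74360119e-01  2.26635210e-03]
 [-7.29457948e-05 -2.34282723e-03 -9.99997253e-01]] 0.08526368389291024 [-0.43241463  0.07801226  0.50801233]
scene [[0.807, 0.329, -0.49, 1.005], [0.59, -0.445, 0.673, -0.701], [0.004, -0.833, -0.553, 0.643], [0.0, 0.0, 0.0, 1.0]]
shredder_grip 0.94 [321.0, 243.8] 1419
slicer_grip 0.88 [221.8, 287.4] 2069
drive 0.91 [380.0, 153.8] 458
side [[-0.843, -0.421, 0.336, 0.228], [-0.538, 0.648, -0.538, 0.414], [0.009, -0.634, -0.773, 0.775], [0.0, 0.0, 0.0, 1.0]]
shredder_grip 0.85 [322.9, 205.1] 1592
slicer_grip 0.22 [228.3, 303.8] 114
drive 0.87 [230.5, 310.0] 1924
plunger 0.62 [228.0, 305.9] 129
wrist [[0.226, -0.931, -0.286, 0.198], [-0.974, -0.216, -0.065, -0.52], [-0.001, 0.294, -0.956, 0.374], [0.0, 0.0, 0.0, 1.0]]
```

View pics/scene1.png

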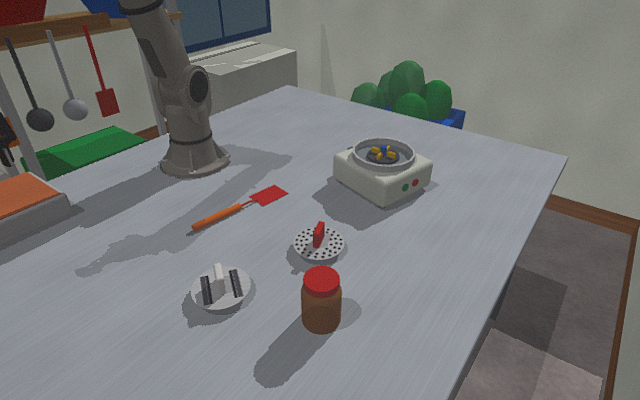

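View pics/side1.png

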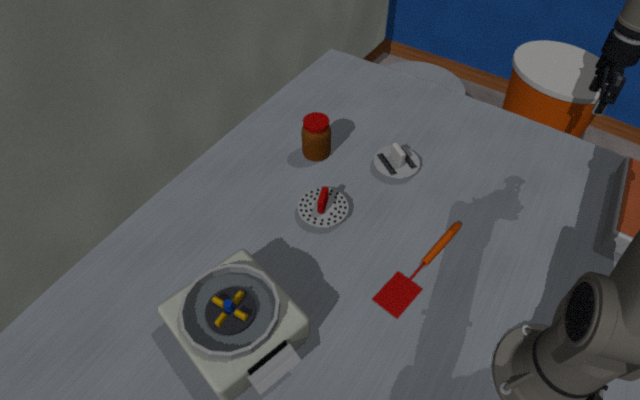

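View pics/wrist1.png

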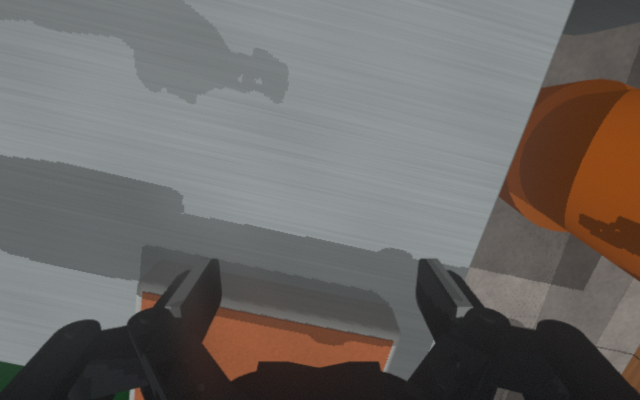

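The scene view shows the red grip at about (319,236) and the drive at (380,155). The side view shows the grip at (323,200) and the drive at (229,307). The jar stands by the shredding disc, and the slicer is off to one side. Next I'll zoom in and measure.

Run:
```python
from h import *
for c,b in [('scene',(270,120,460,280)),('side',(140,170,400,390))]:
    im=cv2.imread(f'pics/{c}1.png')[b[1]:b[3],b[0]:b[2]]
    f=min(800//im.shape[1],600//im.shape[0]);f=3 if c=='side' else 4
    im=cv2.resize(im,None,fx=f,fy=f,interpolation=cv2.INTER_CUBIC)[:600,:800];cv2.imwrite(f'pics/{c}1z.png',im)
ds={c:grab(c) for c in ['scene','side']}
for c,box in [('side',(290,170,360,240)),('scene',(300,215,335,262))]:
    d=ds[c]
    f=d['frame'].astype(int)
    red=(f[...,0]>110)&(f[...,1]<60)&(f[...,2]<60)
    M=np.zeros_like(red);x0,y0,x1,y1=box;M[y0:y1,x0:x1]=red[y0:y1,x0:x1]
    ys,xs=np.nonzero(M);p=[xs.mean(),ys.mean()];print(c,'red',p,len(xs),onz(d,p,.043))
    Y=(f[...,0]>150)&(f[...,1]>110)&(f[...,2]<80)
    B=(f[...,2]>100)&(f[...,0]<70)&(f[...,1]<110)
    bx=(200,280,265,335) if c=='side' else (360,140,402,170)
    for nm,m in (('Y',Y),('B',B)):
        ys,xs=np.nonzero(m[bx[1]:bx[3],bx[0]:bx[2]]);xs=xs+bx[0];ys=ys+bx[1]
        print(c,nm,xs.mean(),ys.mean(),len(xs),onz(d,[xs.mean(),ys.mean()],.1125 if nm=='Y' else .124))
        if nm=='Y':
            n,l,st,ce=cv2.connectedComponentsWithStats((m[bx[1]:bx[3],bx[0]:bx[2]]).astype(np.uint8))
            for i in range(1,n):
                if st[i,4]>8: q=ce[i]+[bx[0],bx[1]];print(st[i,4],q,onz(d,q,.11))
# plate: ellipse
    r=cut_out('shredder_grip',c)[0]['mask']
    cs=max(cv2.findContours(r.astype(np.uint8),cv2.RETR_EXTERNAL,cv2.CHAIN_APPROX_NONE)[0],key=cv2.contourArea)
    print('ell',cv2.fitEllipse(cs),onz(d,cv2.fitEllipse(cs)[0],.02))
    s=cut_out('slicer_grip',c)[0]['at'];print('slicer',onz(d,s,.03))
```

```text
side red [np.float64(321.8235294117647), np.float64(195.62745098039215)] 51 [ 0.57503683 -0.11659593  0.043     ]
side Y 229.8 308.2 5 [0.53536962 0.23431907 0.1125    ]
side B 227.2 303.1111111111111 45 [0.53994102 0.23265851 0.124     ]
ell ((322.7834167480469, 206.5666046142578), (38.96996307373047, 50.113372802734375), 91.78163146972656) [ 0.56565649 -0.10622333  0.02      ]
slicer [ 0.48787292 -0.32307347  0.03      ]
scene red [np.float64(318.5853658536585), np.float64(228.0609756097561)] 82 [ 0.55261965 -0.08539696  0.043     ]
scene Y 385.1111111111111 150.33333333333334 18 [0.54682521 0.23477204 0.1125    ]
scene B 383.0 147.38888888888889 18 [0.5435422  0.22657266 0.124     ]
ell ((319.1202392578125, 242.75579833984375), (35.5408821105957, 50.64911651611328), 89.64453125) [ 0.56902296 -0.10550212  0.02      ]
slicer [ 0.49972353 -0.34218453  0.03      ]
```

View pics/side1z.png

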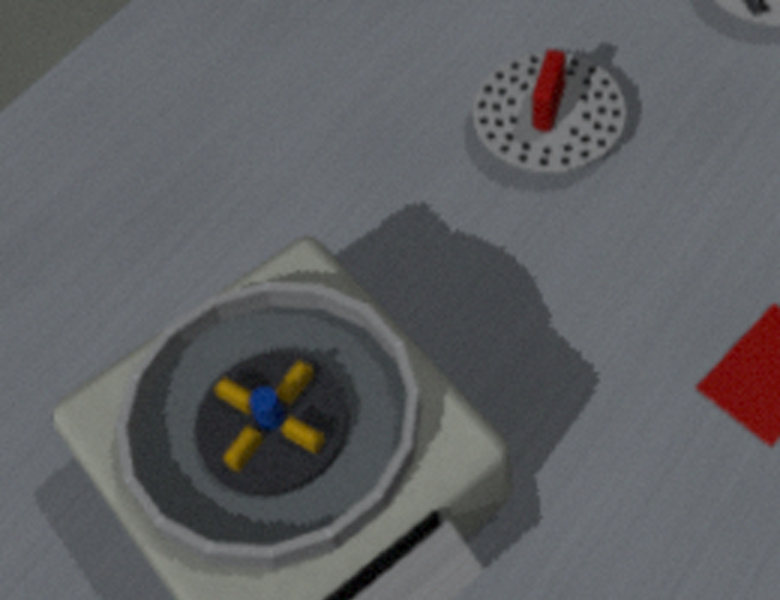

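View pics/scene1z.png

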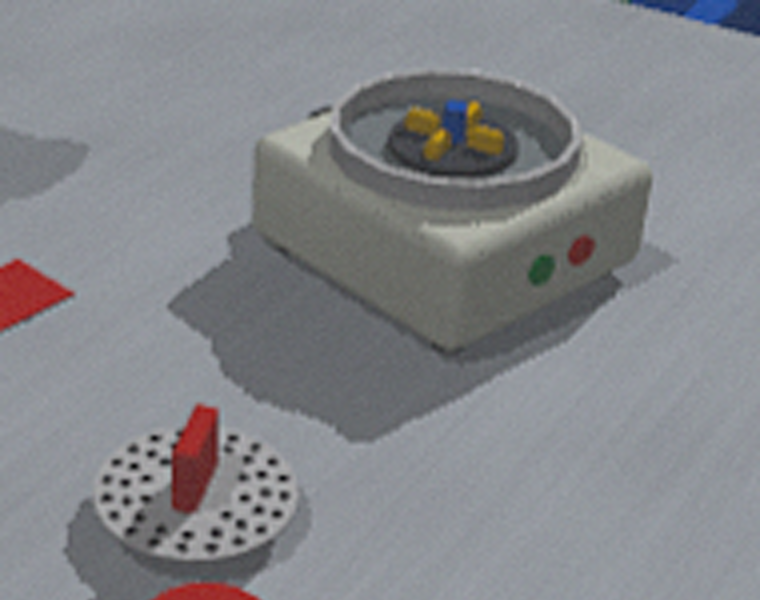

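```bash
cat >> h.py <<'E'
from scipy.optimize import minimize
def boxpts(cx,cy,z0,z1,L,W,yaw):
    c,s=np.cos(yaw),np.sin(yaw)
    return np.array([[cx+c*a*L/2-s*b*W/2,cy+s*a*L/2+c*b*W/2,z] for a in(-1,1) for b in(-1,1) for z in(z0,z1)])
U=4
def sil(d,polys):
    m=np.zeros((400*U,640*U),np.uint8)
    for P in polys:
        q=proj(d,P)
        cv2.fillConvexPoly(m,cv2.convexHull(np.round((q+.5)*U).astype(np.int32)),255)
    return cv2.resize(m,(640,400),interpolation=cv2.INTER_AREA)/255.
def hsv(d): return cv2.cvtColor(cv2.GaussianBlur(d['frame'],(0,0),.6),cv2.COLOR_RGB2HSV).astype(int)
def redm(d,box):
    h=hsv(d);m=((h[...,0]<8)|(h[...,0]>172))&(h[...,1]>130)&(h[...,2]>40)
    M=np.zeros(m.shape);x0,y0,x1,y1=box;M[y0:y1,x0:x1]=m[y0:y1,x0:x1];return M
def yelm(d,box):
    h=hsv(d);m=(h[...,0]>14)&(h[...,0]<32)&(h[...,1]>130)&(h[...,2]>60)
    M=np.zeros(m.shape);x0,y0,x1,y1=box;M[y0:y1,x0:x1]=m[y0:y1,x0:x1];return M
def fitbar(obs,x0,yaws,z0=.021,z1=.065):
    def cost(p): return sum(np.abs(sil(d,[boxpts(p[0],p[1],z0,z1,.05,.016,p[2])])-M).sum()/M.sum() for d,M in obs)
    return best(cost,x0,yaws)
def best(cost,x0,yaws):
    R=[]
    for y in yaws:
        s=np.array([[*x0,y]]+[[x0[0]+a,x0[1]+b,y+c] for a,b,c in((.01,0,0),(0,.01,0),(0,0,.25))])
        R.append(minimize(cost,s[0],method='Nelder-Mead',options=dict(initial_simplex=s,xatol=1e-4,fatol=1e-4)))
    R.sort(key=lambda r:r.fun);return [(np.round(r.x,4),round(r.fun,3)) for r in R[:3]]
def fitteeth(obs,x0,yaws,zo=.09):
    def cost(p):
        polys=[boxpts(p[0]+.0245*np.cos(p[2]+k*np.pi/2),p[1]+.0245*np.sin(p[2]+k*np.pi/2),zo+.008,zo+.0225,.023,.009,p[2]+k*np.pi/2) for k in range(4)]
        return sum(np.abs(sil(d,polys)-M).sum()/M.sum() for d,M in obs)
    return best(cost,x0,yaws)
E
python3 - <<'E'
from h import *
ds={c:grab(c) for c in ['scene','side']}
R={'side':redm(ds['side'],(290,170,360,240)),'scene':redm(ds['scene'],(300,215,335,258))}
Y={'side':yelm(ds['side'],(200,280,265,335)),'scene':yelm(ds['scene'],(360,140,402,170))}
for S in (['scene'],['side'],['scene','side']):
    print(S,[int(R[s].sum()) for s in S],[int(Y[s].sum()) for s in S])
    print(' bar',fitbar([(ds[s],R[s]) for s in S],(.567,-.106),np.arange(0,3.1,.5)))
    print(' teeth',fitteeth([(ds[s],Y[s]) for s in S],(.54,.232),np.arange(0,1.5,.3)))
E
```

```text
['scene'] [204] [128]
 bar [(array([ 0.5622, -0.1007,  2.0186]), np.float64(0.279)), (array([ 0.5626, -0.1014,  2.0201]), np.float64(0.286)), (array([ 0.5642, -0.1032,  2.0122]), np.float64(0.291))]
 teeth [(array([0.5391, 0.2364, 0.0273]), np.float64(0.513)), (array([0.5391, 0.2364, 0.032 ]), np.float64(0.517)), (array([0.5401, 0.2358, 1.5874]), np.float64(0.517))]
['side'] [196] [369]
 bar [(array([ 0.569 , -0.11  ,  2.0163]), np.float64(0.255)), (array([ 0.5674, -0.1075,  2.0175]), np.float64(0.256)), (array([ 0.5673, -0.1075,  2.0167]), np.float64(0.256))]
 teeth [(array([0.5409, 0.2326, 0.0504]), np.float64(0.301)), (array([0.5409, 0.2325, 1.6234]), np.float64(0.302)), (array([0.5408, 0.2325, 1.6237]), np.float64(0.302))]
['scene', 'side'] [204, 196] [128, 369]
 bar [(array([ 0.5667, -0.1064,  2.0185]), np.float64(0.566)), (array([ 0.5657, -0.1051,  2.0192]), np.float64(0.568)), (array([ 0.5671, -0.1073,  2.0198]), np.float64(0.574))]
 teeth [(array([0.5407, 0.2329, 1.6308]), np.float64(0.86)), (array([0.5408, 0.2328, 1.6325]), np.float64(0.861)), (array([0.5412, 0.2326, 0.046 ]), np.float64(0.862))]
```

>>> {"op": "send_rows", "data": {
  "commands": "1 53 -32 5 0 0 -0.179;1 106 -64 10 0 0 -0.358;1 158 -95 16 0 0 -0.537;1 211 -127 21 0 0 -0.716;1 264 -159 26 0 0 -0.895;1 317 -191 32 0 0 -1.07;1 370 -223 37 0 0 -1.25;1 422 -254 42 0 0 -1.43;1 475 -286 48 0 0 -1.61;1 528 -318 53 0 0 -1.79"
}}

```text
time: 2.4
tcp_pos: [0.5679, -0.1064, 0.2509]
tcp_rot: [[-0.436, 0.9, 0.001], [0.9, 0.436, -0.001], [-0.001, 0.0, -1.0]]
force: [0.7, -0.5, 0.2]
opening: 0.0854
```

Run:
```python
from h import *
s=robot.sense();print(s['time'],s['tcp_pos'],s['tcp_rot'],s['qpos'])
d=grab('wrist','wrist2.png');print(np.round(d['cam_to_world'],3))
for r in cut_out('shredder_grip','wrist')[:2]: print(r['score'],r['at'],r['mask'].sum())
```

```text
2.4 [ 0.56794596 -0.10638383  0.25085953] [[-4.35812892e-01  9.00037117e-01  5.57090870e-04]
 [ 9.00036885e-01  4.35813200e-01 -6.79118172e-04]
 [-8.54019117e-04  2.05433876e-04 -9.99999614e-01]] [ 0.55761585  0.46178454 -0.57603502  1.50119973  0.25891016  1.25456935
  0.39982797]
[[ 0.9    0.417  0.129  0.537]
 [ 0.437 -0.86  -0.264 -0.04 ]
 [ 0.001  0.294 -0.956  0.321]
 [ 0.     0.     0.     1.   ]]
0.91 [318.1, 178.8] 12783
```

View pics/wrist2.png

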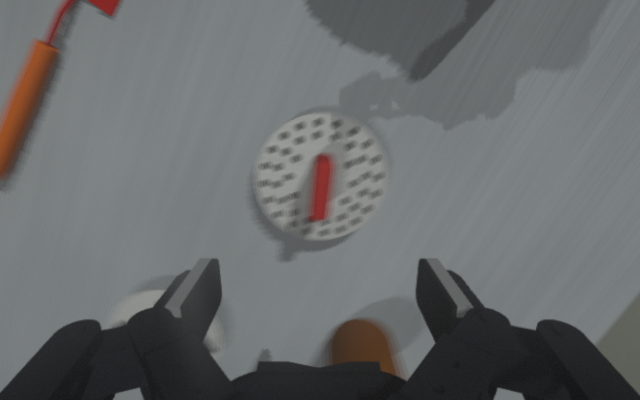

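Run:
```python
from h import *
d=grab('wrist','wrist3.png');s=robot.sense();print(s['tcp_pos'])
M=redm(d,(270,120,370,260))
print(M.sum(),fitbar([(d,M)],(.567,-.106),(1.8,2.0,2.2)))
print('jar top', [onz(d,p,z)[:2] for p,z in (((363,330),.12),((363,330),.0))])
sd=grab('side');sc=grab('scene')
for z in (.1,.12,.14): print(z,onz(sd,(316,121),z)[:2],onz(sc,(321,280),z)[:2])
b=fitbar([(d,M)],(.567,-.106),(2.0,))[0][0]
print(b, proj(d,np.array([[b[0],b[1],.065]])))
```

```text
[ 0.5682283  -0.10252275  0.25021793]
1079.0 [(array([ 0.5674, -0.1077,  1.886 ]), np.float64(0.311)), (array([ 0.5683, -0.1085,  1.9327]), np.float64(0.312)), (array([ 0.5675, -0.1094,  1.8819]), np.float64(0.313))]
jar top [array([ 0.6372195 , -0.15824828]), array([ 0.69654021, -0.23340455])]
0.1 [ 0.69594313 -0.27555195] [ 0.68932594 -0.2637375 ]
0.12 [ 0.68208293 -0.25511107] [ 0.70093206 -0.27982095]
0.14 [ 0.66822273 -0.23467019] [ 0.71253818 -0.29590439]
[ 0.5675 -0.1094  1.8819] [[306.41124052 205.77192421]]
```

View pics/wrist3.png

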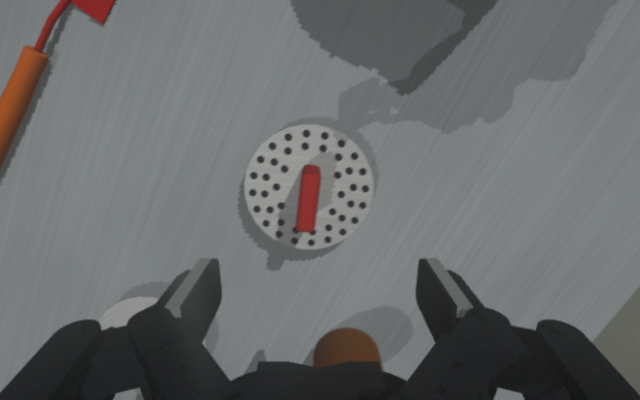

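Run:
```python
from h import *
d=grab('wrist');s=robot.sense();print(s['tcp_pos'],s['joint_vel'])
M=redm(d,(270,120,370,260))
b,c=fitbar([(d,M)],(.567,-.106),(1.8,2.0,2.2))[0];print(b,c,M.sum())
S=sil(d,[boxpts(b[0],b[1],.021,.065,.05,.016,b[2])])
im=d['frame'][:,:,::-1].copy()
for m,col in((S>.5,(255,255,0)),(M>.5,(0,255,0))):
    cv2.drawContours(im,cv2.findContours(m.astype(np.uint8),0,cv2.CHAIN_APPROX_NONE)[0],-1,col,1)
cv2.imwrite('pics/ov.png',cv2.resize(im[110:270,230:390],None,fx=3.7,fy=3.7,interpolation=cv2.INTER_NEAREST))
```

```text
[ 0.56604728 -0.10898043  0.25070737] [ 0.01814281 -0.01359517  0.01303341  0.00520355 -0.00430984 -0.00277017
  0.00080297]
[ 0.568  -0.1084  1.9223] 0.27 1118.0
```

View pics/ov.png

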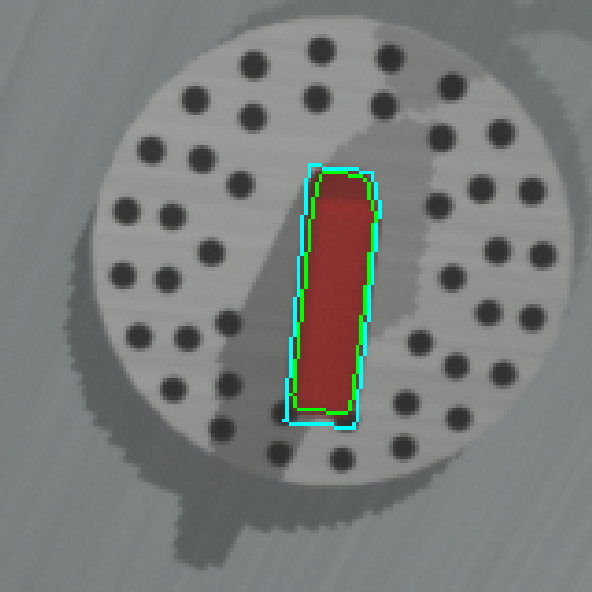

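The overlay puts the bar at (0.568,-0.108) with yaw about 1.93. I'll turn the jaws to match it and go down.

>>> {"op": "send_rows", "data": {
  "commands": "1 0 1 40 0 0 0.05;1 0 1 80 0 0 0.09;1 0 1 105 0 0 0.09;1 0 1 115 0 0 0.09;1 0 1 115 0 0 0.09"
}}

```text
time: 3.32
tcp_pos: [0.5664, -0.1101, 0.1359]
tcp_rot: [[-0.344, 0.939, -0.001], [0.939, 0.344, -0.002], [-0.002, -0.002, -1.0]]
force: [0.1, 0.1, -0.1]
opening: 0.0857
```

Run:
```python
from h import *
grab('wrist');d=grab('wrist');s=robot.sense();print(s['tcp_pos'],s['tcp_rot'][:2,:2],s['joint_vel'].max())
M=redm(d,(220,80,420,380))
b,c=fitbar([(d,M)],(.567,-.106),(1.8,2.0,2.2))[0];print(b,c,M.sum())
S=sil(d,[boxpts(b[0],b[1],.021,.065,.05,.016,b[2])])
im=d['frame'][:,:,::-1].copy()
for m,col in((S>.5,(255,255,0)),(M>.5,(0,255,0))):
    cv2.drawContours(im,cv2.findContours(m.astype(np.uint8),0,cv2.CHAIN_APPROX_NONE)[0],-1,col,1)
cv2.imwrite('pics/ov2.png',im)
```

```text
[ 0.56756461 -0.10936455  0.13717278] [[-0.3451355   0.93855157]
 [ 0.93854895  0.3451384 ]] -0.0006648530096765707
[ 0.5688 -0.1089  1.906 ] 0.215 3418.0
```

View pics/ov2.png

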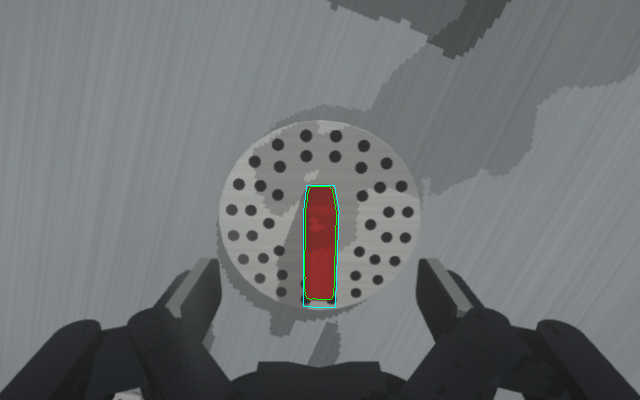

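Aligned with the bar. I'll lower and grip.

>>> {"op": "send_rows", "data": {
  "commands": "1 0 1 20 0 0 0.01;1 0 1 34 0 0 0.01;1 0 1 36 0 0 0.01;-1 0 1 36 0 0 0.01;-1 0 1 36 0 0 0.01;-1 0 1 36 0 0 0.01;-1 0 1 36 0 0 0.01;-1 0 1 36 0 0 0.01",
  "squeeze": 80
}}

```text
time: 4.42
tcp_pos: [0.5688, -0.1092, 0.1016]
tcp_rot: [[-0.336, 0.942, 0.002], [0.942, 0.336, -0.003], [-0.003, 0.001, -1.0]]
force: [-0.1, -0.2, 3.0]
opening: 0.0151
```

>>> {"op": "send_rows", "data": {
  "commands": "-1 0 0 -25 0 0 0;-1 0 0 -70 0 0 0;-1 0 0 -120 0 0 0;-1 0 0 -150 0 0 0;-1 0 0 -150 0 0 0"
}}

```text
time: 5.05
tcp_pos: [0.5697, -0.1086, 0.2536]
tcp_rot: [[-0.336, 0.942, 0.007], [0.942, 0.336, -0.003], [-0.006, 0.006, -1.0]]
force: [0.2, -0.2, -3.5]
opening: 0.0148
```

Run:
```python
from h import *
d=grab('wrist','w4.png');s=robot.sense();print(s['time'],s['tcp_pos'],s['tcp_rot'],s['force'],s['opening'])
grab('side','s4.png')
```

```text
5.1 [ 0.56835129 -0.10881332  0.25122102] [[-0.33562255  0.94199371  0.00231612]
 [ 0.94199033  0.33562825 -0.00281035]
 [-0.00342468  0.00123855 -0.99999337]] [-0.23846696 -0.75069532 -3.10100688] 0.01524187879941151
```

View pics/w4.png

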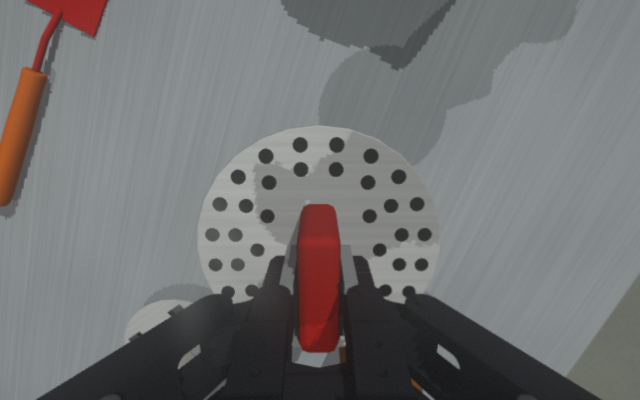

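View pics/s4.png

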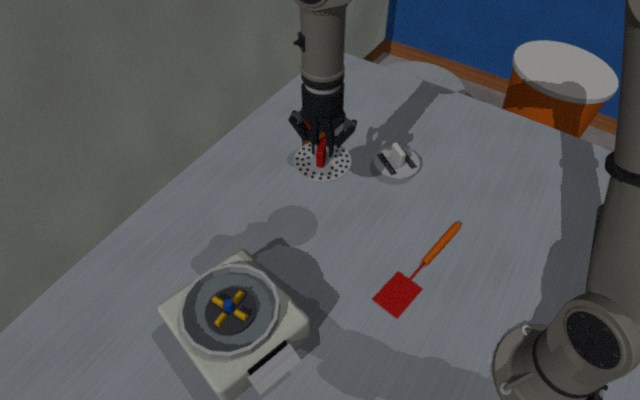

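>>> {"op": "send_rows", "data": {
  "commands": "-1 30 8 -15 0 0 0.04;-1 80 21 -30 0 0 0.1;-1 130 34 -49 0 0 0.16;-1 180 47 -49 0 0 0.22;-1 225 59 -49 0 0 0.26;-1 255 66 -49 0 0 0.29;-1 264 69 -49 0 0 0.29;-1 264 69 -49 0 0 0.29;-1 264 69 -49 0 0 0.29"
}}

```text
time: 6.28
tcp_pos: [0.5445, 0.1603, 0.2972]
tcp_rot: [[-0.049, 0.999, -0.002], [0.999, 0.049, -0.005], [-0.005, -0.002, -1.0]]
force: [0.7, 0.2, -3.2]
opening: 0.0149
```

Run:
```python
from h import *
grab('wrist');d=grab('wrist','w5.png');s=robot.sense();print(s['time'],s['tcp_pos'],s['tcp_rot'],s['force'],s['opening'])
np.save('d5.npy',d,allow_pickle=True)
M=yelm(d,(200,0,440,240));print(M.sum())
b,c=fitteeth([(d,M)],(.541,.233),(-.2,0.05,.3))[0];print(b,c)
S=sil(d,[boxpts(b[0]+.0245*np.cos(b[2]+k*np.pi/2),b[1]+.0245*np.sin(b[2]+k*np.pi/2),.098,.1125,.023,.009,b[2]+k*np.pi/2) for k in range(4)])
im=d['frame'][:,:,::-1].copy()
for m,col in((S>.5,(255,255,0)),(M>.5,(0,255,0))):
    cv2.drawContours(im,cv2.findContours(m.astype(np.uint8),0,cv2.CHAIN_APPROX_NONE)[0],-1,col,1)
cv2.imwrite('pics/ov5.png',im)
```

```text
6.375 [0.54446606 0.16077671 0.29775898] [[-0.04889308  0.99880313 -0.00132996]
 [ 0.9987974   0.04888787 -0.00370431]
 [-0.00363486 -0.00150947 -0.99999225]] [ 0.20078283 -0.34505788 -3.61520053] 0.015061010325082806
1238.0
[0.5424 0.2315 0.0516] 0.383
```

View pics/ov5.png

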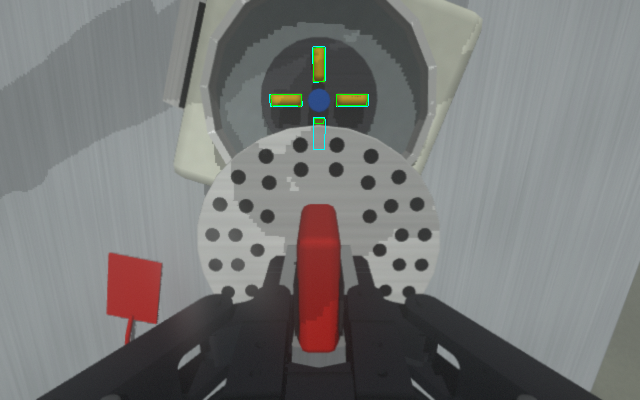

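Wrist view: teeth crossed on the blue plunger at (319,100), and the fit overlays them exactly. The bar is parallel to the vertical pair of teeth. I'll move over the axis.

>>> {"op": "send_rows", "data": {
  "commands": "-1 25 0 0 0 0 0;-1 55 1 0 0 0 0;-1 71 1 20 0 0 0;-1 71 1 40 0 0 0;-1 71 1 55 0 0 0;-1 71 1 60 0 0 0;-1 71 1 60 0 0 0;-1 71 1 60 0 0 0"
}}

```text
time: 7.38
tcp_pos: [0.5424, 0.2316, 0.2383]
tcp_rot: [[-0.048, 0.999, 0.0], [0.999, 0.048, -0.003], [-0.003, 0.0, -1.0]]
force: [-0.9, 0.5, -2.2]
opening: 0.015
```

Run:
```python
from h import *
s=robot.sense();print(s['time'],s['tcp_pos'],s['tcp_rot'],s['force'])
p=s['tcp_pos'];print('delta tool',s['tcp_rot'].T@(np.array([.5424,.2315,.2])-p))
d=grab('side');f=d['frame'][220:390,130:330,::-1];cv2.imwrite('pics/s6.png',cv2.resize(f,None,fx=3.5,fy=3.5))
```

```text
7.375 [0.54244311 0.23156548 0.23831453] [[-4.83826339e-02  9.98828852e-01  2.14053178e-04]
 [ 9.98824465e-01  4.83830560e-02 -2.96119554e-03]
 [-2.96808409e-03  7.05311109e-05 -9.99995593e-01]] [-0.86450369  0.48362857 -2.15432815]
delta tool [ 5.04040906e-05 -4.89319956e-05  3.83145420e-02]
```

View pics/s6.png

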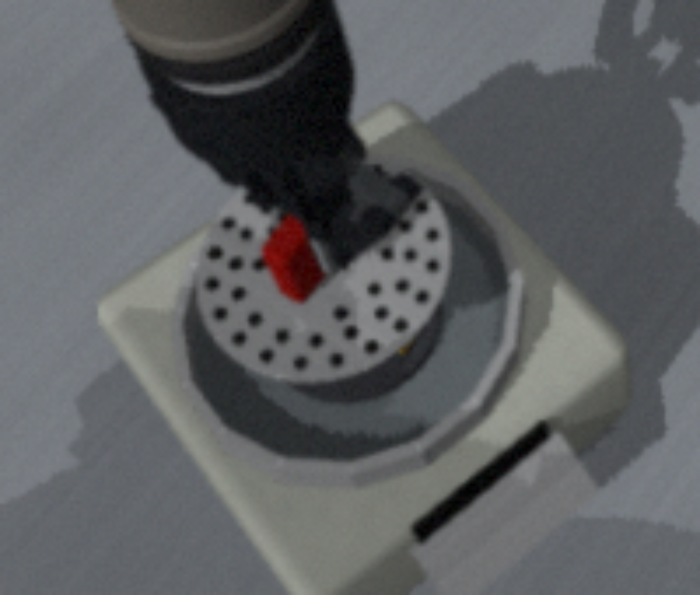

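Positioned over the axis. I'll lower to just above plunger contact (TCP z about 0.208) and watch the force.

>>> {"op": "send_rows", "data": {
  "commands": "-1 0 0 10 0 0 0;-1 0 0 18 0 0 0;-1 0 0 24 0 0 0;-1 0 0 28 0 0 0;-1 0 0 29 0 0 0;-1 0 0 29 0 0 0"
}}

```text
time: 8.18
tcp_pos: [0.5425, 0.2317, 0.2095]
tcp_rot: [[-0.049, 0.999, 0.001], [0.999, 0.049, -0.003], [-0.003, 0.0, -1.0]]
force: [0.4, 0.2, -3.4]
opening: 0.0147
```

It passed the height of the tooth tops with no contact force, so it is meshed. Now push home.

>>> {"op": "send_rows", "data": {
  "commands": "-1 0 0 3 0 0 0;-1 0 0 5 0 0 0;-1 0 0 7 0 0 0;-1 0 0 9 0 0 0;-1 0 0 10 0 0 0;-1 0 0 10 0 0 0"
}}

```text
time: 8.93
tcp_pos: [0.5429, 0.2319, 0.1996]
tcp_rot: [[-0.049, 0.999, 0.002], [0.999, 0.049, -0.002], [-0.002, 0.002, -1.0]]
force: [-0.2, 0.6, 3.7]
opening: 0.0152
```

>>> {"op": "send_rows", "data": {
  "commands": "-1 0 0 1 0 0 0;-1 0 0 2 0 0 0;-1 0 0 3 0 0 0;-1 0 0 3 0 0 0"
}}

```text
time: 9.43
tcp_pos: [0.5429, 0.232, 0.1995]
tcp_rot: [[-0.048, 0.999, 0.003], [0.999, 0.048, -0.003], [-0.003, 0.003, -1.0]]
force: [-5.9, -3.1, 17.5]
opening: 0.0153
```

The force climbed to 17.5 N and the tool stopped at 0.1995, where home is expected. I'll ease off the load, open and check.

>>> {"op": "send_rows", "data": {
  "commands": "-1 0 0 0 0 0 0;-1 0 0 0 0 0 0;0.5 0 0 0 0 0 0;0.5 0 0 0 0 0 0;0.5 0 0 0 0 0 0;0.5 0 0 0 0 0 0"
}}

```text
time: 10.18
tcp_pos: [0.5428, 0.232, 0.1993]
tcp_rot: [[-0.048, 0.999, 0.002], [0.999, 0.048, -0.003], [-0.003, 0.002, -1.0]]
force: [-1.0, 0.4, -0.5]
opening: 0.0636
```

Run:
```python
from h import *
s=robot.sense();print(s['time'],s['tcp_pos'],s['force'],s['opening'])
d=grab('wrist','w7.png')
```

```text
10.175 [0.5428094  0.2319923  0.19927449] [-1.019544    0.40782446 -0.51508499] 0.06363391269839544
```

View pics/w7.png

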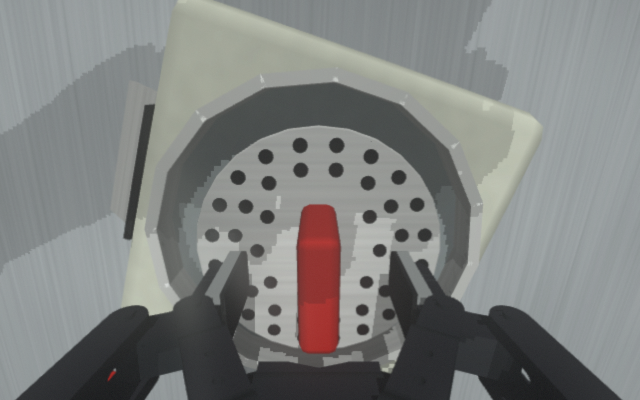

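Released, and the disc sits level and centred in the chamber. I'll retract straight up and measure it.

>>> {"op": "send_rows", "data": {
  "commands": "0.5 0 0 -15 0 0 0;0.5 0 0 -50 0 0 0;0.5 0 0 -100 0 0 0;0.5 -20 0 -120 0 0 0;0.5 -50 0 -130 0 0 0;0.5 -70 0 -130 0 0 0;0.5 -70 0 -130 0 0 0"
}}

```text
time: 11.1
tcp_pos: [0.5466, 0.1604, 0.3307]
tcp_rot: [[-0.044, 0.999, 0.005], [0.999, 0.044, -0.003], [-0.004, 0.004, -1.0]]
force: [0.3, 0.6, -0.2]
opening: 0.0644
```

Run:
```python
from h import *
grab('wrist')
ds={c:grab(c,c+'8.png') for c in('wrist','side','scene')}
s=robot.sense();print(s['time'],s['tcp_pos'],s['force'])
Rm={'wrist':redm(ds['wrist'],(230,0,410,300)),'side':redm(ds['side'],(190,260,270,340)),'scene':redm(ds['scene'],(350,115,410,170))}
for c in Rm: print(c,Rm[c].sum())
for z in (.135,.138,.141,.144,.147):
    for S in (['wrist'],['side'],['scene'],['wrist','side','scene']):
        print(z,S,fitbar([(ds[c],Rm[c]) for c in S],(.542,.232),(1.6,),z-.022,z+.022))
for c in('side','scene'):
    r=cut_out('slicer_grip',c)[0];print(c,r['score'],r['at'])
```

```text
11.3 [0.5453898  0.16411519 0.32978203] [ 0.1414095  -0.05036077 -0.50640224]
wrist 1451.0
side 520.0
scene 144.0
0.135 ['wrist'] [(array([0.5437, 0.2337, 1.6306]), np.float64(0.204))]
0.135 ['side'] [(array([0.5467, 0.2325, 1.7554]), np.float64(0.245))]
0.135 ['scene'] [(array([0.5344, 0.2534, 1.8296]), np.float64(0.323))]
0.135 ['wrist', 'side', 'scene'] [(array([0.5441, 0.2345, 1.7687]), np.float64(1.159))]
0.138 ['wrist'] [(array([0.5438, 0.2348, 1.6339]), np.float64(0.233))]
0.138 ['side'] [(array([0.5447, 0.233 , 1.7734]), np.float64(0.252))]
0.138 ['scene'] [(array([0.5394, 0.2424, 1.8273]), np.float64(0.347))]
0.138 ['wrist', 'side', 'scene'] [(array([0.5437, 0.2346, 1.7535]), np.float64(1.064))]
0.141 ['wrist'] [(array([0.5446, 0.2331, 1.6386]), np.float64(0.258))]
0.141 ['side'] [(array([0.5443, 0.2329, 1.7167]), np.float64(0.266))]
0.141 ['scene'] [(array([0.5419, 0.2375, 1.8514]), np.float64(0.355))]
0.141 ['wrist', 'side', 'scene'] [(array([0.5438, 0.2346, 1.7672]), np.float64(1.054))]
0.144 ['wrist'] [(array([0.5444, 0.2332, 1.6207]), np.float64(0.286))]
0.144 ['side'] [(array([0.5413, 0.2337, 1.6801]), np.float64(0.287))]
0.144 ['scene'] [(array([0.5446, 0.232 , 1.8456]), np.float64(0.356))]
0.144 ['wrist', 'side', 'scene'] [(array([0.5436, 0.2348, 1.777 ]), np.float64(1.106))]
0.147 ['wrist'] [(array([0.544 , 0.2328, 1.5715]), np.float64(0.319))]
0.147 ['side'] [(array([0.5398, 0.2366, 1.7915]), np.float64(0.283))]
0.147 ['scene'] [(array([0.5446, 0.2328, 1.8453]), np.float64(0.363))]
0.147 ['wrist', 'side', 'scene'] [(array([0.5433, 0.2345, 1.7728]), np.float64(1.176))]
side 0.65 [396.8, 162.4]
scene 0.92 [222.0, 286.8]
```

View pics/wrist8.png

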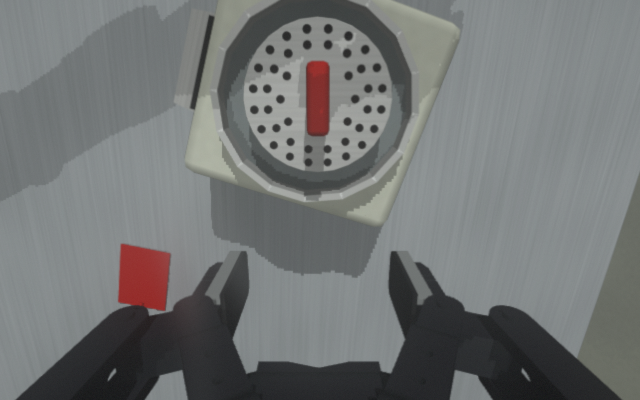

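View pics/scene8.png

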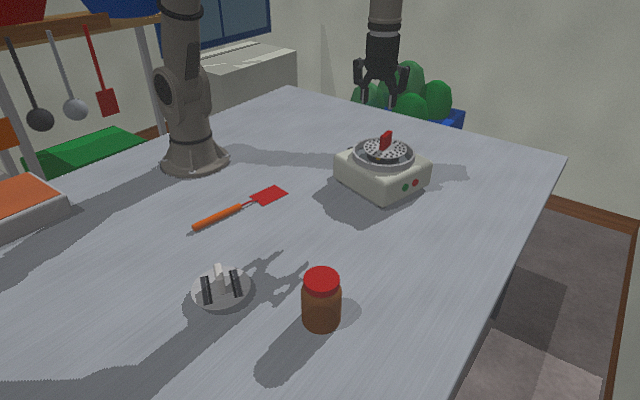

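Run:
```python
from h import *
print(ticket.job_done())
```

```text
the job is handed in; nothing more can be done
None
```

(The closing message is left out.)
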